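# Peel the top tray off a clinging stack and hold it over the light panel

## Robot

A 6-joint arm with a two-finger parallel gripper is mounted at the origin on a cart in front of the work surface, level with it; the furniture and walls round the work are solid. World frame = base frame: x ahead of the robot, y to its left, z up, the work surface at z = 0. Lengths are in m, angles in rad, forces in N, time in s.
With the tool pointing down it reaches from about 0.375 to 0.975 m from the base axis. Payload 3.8 kg.
Tool frame: the origin (TCP) lies between the finger pads; the fingertips stand 17 mm ahead of it and the grasp point (between the pads) lies 2 mm behind it; z points along the fingers, y is the line along which they close (so a half turn about z gives the same grasp; the last joint's range is limited). The gripper opens to 85 mm and grips with 20 to 120 N. Pads are 22 mm wide; open, the fingers measure 114 mm over their backs; the gripper's body (76 mm by 85 mm) begins 54 mm behind the grasp point. The pads swing forward as they close: fully open they stand 13 mm farther back than shut.
Start: joints at [1.269, 0.264, 1.604, -0, 1.274, -0.037], TCP at [0.177, 0.651, 0.248] pointing down, gripper open.
Joint ranges: [-2.63, 2.63], [-0.94, 2.18], [0.31, 2.57], [-1.31, 4.45], [0, 2.66], [-2.55, 2.55]. Speed limits (rad/s): [2.57, 2.57, 3.14, 3.14, 3.14, 3.14].

## Interface

Orientations are given as a rotation vector (axis times angle).
In Python, from workcell import bot gives the robot as it stands.
- The arm moves only by the tool play_rows, never from a script. Its argument "steps" is one flat list of numbers, 4 for each row, row after row: the shift along the tool's x, y, z in m, then the turn about the tool's z in rad. A call has 1 to 10 rows; each row is the pose to reach, as a shift and turn from the pose commanded when the call began, along the tool's axes at that moment; what a row does not reach only later rows make up. A row lasts 1/8 s, in which the tool goes at most 62.5 mm and 10.7 degrees, less where a joint would pass 70% of its speed; a pose out of reach is approached as far as the arm can. A call with a gripper value outside its range is refused whole. "jaw" is the closure in counts, from 0 (fully open) to 255 (shut), set as the call begins (left out, the last holds). The fingers move at their own pace and stop on an object; "grip_force" is the grip in N (left out, the last holds). Time passes only in rows, so rows that repeat a pose let the fingers close. It gives the time, the measured TCP pose, the force, the opening and the grip force at its end, in the units of the state.
- bot.read_state(): the state, without advancing time (a new reading comes with each control period).
- bot.read_camera(name): name is "scene" or "top" or "wrist"; returns a dict with "pixels" (400x640x3 uint8, blue, green, red), "mtx" (3x3 intrinsics, pixels), "R" (3x3) and "t" (3): a world point X has camera coordinates R X + t. Camera axes: x right, y down, z forward; pixel columns grow to the right and rows downward; lengths in m; the calibration is good to about 2 mm. A picture is of the moment at which its call begins. There is no depth.
- bot.finish_job(): hands the job in; it is judged then, once.
The state is a dict: "time": time; "q": joint angles; "joint_vel": joint speeds; "joint_torque": joint torques, N m; "tool_pos": TCP position; "tcp_rot": TCP orientation; "wrist_force": force on the tool from outside, world axes, zero at the start; "torque": the same for the moment, N m; "width": opening from 0.0 (shut) to 1.0 (fully open); "grip_force": force on a finger pad.
Only numpy, scipy, OpenCV 4.12 (cv2) and the standard library are available. Lean on these libraries where they do the work, as an engineer would, in place of code of your own. Each camera call takes 0.05 s, during which the arm holds its last target. There are 200 camera calls.

## Task

The blue tray on top of the nested stack clings to the trays beneath: peel it off by first tilting it up clearly by its tabbed corner (a good 10 degrees) while the opposite corner stays down in the stack, and leave the lower trays standing where they are. Then hold the blue tray level over the middle of the white light panel, about 10 cm above it and clear of everything else, so that it can be checked for cracks; finish still holding it there, and leave the bottle, flask and dish alone.

Things in the scene. Friction and masses are not known exactly. Their poses are not given: they have to be found in the camera images.
- tab (a point): Centre of the blue tray's upright corner tab, where it is gripped; axes as the tray's (z up, tabbed corner towards +x+y). The tab is 22 mm long along the tray's diagonal, 10 mm thick across it (grip it across, along -x+y), and rises 26 mm above the rim, 13 mm of it above this point; 40 mm are free on both sides. Rim top 44 mm, tab top 70 mm above the worktop at the start.
- tray_centre (a point): Centre of the underside of the blue tray's floor (axes as the tray's), 26 mm above the worktop at the start. The tab's centre lies at (+43, +43, +32) mm from this point.
- far_corner (a point): Point under the rim at the blue tray's corner opposite the tab, at (-53, -53, +14) mm from tray_centre; the tray pivots about here when its tabbed corner is raised.
- top_tray: The blue tray, square, 110 x 110 mm, 18 mm from floor to rim top, about 80 g; origin and axes as tray_centre. Its floor and sloping walls lie in the tray below, its 4 mm rim rests on the rim below. The tabbed corner points away from the robot, within 50 degrees of +x. When the tab is raised some 50 mm round the opposite corner (20 degrees), the tray is free to lift out.
- stack: Four nested white and grey trays on a dark steel base, one loose thing, 1.2 kg, 110 x 110 mm, rim 40 mm high; origin at the centre of its underside, axes as the blue tray's at the start. Four ears (51 mm high, at (62,-25), (-25,62), (-62,-20), (-20,-62) mm) carry spring bumps that snap over the blue rim; each lets go at 4 to 5 N upward, the two near the tab first; up to 10 N at the tab.
- panel_top (a point): Centre of the top of the light panel, a fixed black box 120 x 120 x 24 mm with a white top, on the worktop; this point is 24 mm above the worktop.
- kcl_bottle: White bottle with blue cap, 46 mm wide, 92 mm high, a bystander; origin at the centre of its underside.
- conical_flask: Conical glass flask, 83 mm wide, 130 mm high, a bystander; origin at the centre of its underside.
- petri_dish: Round clear dish, 65 mm wide, 15 mm high, a bystander; origin at the centre of its underside.
- light_panel: The light panel itself; origin at the centre of its underside, on the worktop.

How it is judged:
By the outcome, as a careful person would: the job done as asked, in the order asked, and still so for the second after the job is handed in, while the arm keeps its last pose, push and grip.
It also fails if it takes over 42 s, if anything falls off the work surface, if the arm or the gripper's body presses on something with over 40 N, if the wrist force passes 120 N, or if a joint passes its speed limit or range.

## Working session

There is one attempt and no reset: what is moved stays moved. The work goes in short steps, Python scripts to look and compute and a tool call to move; the robot and the scene stay as the last step left them, time stands still between calls to the robot, and variables do not carry over. Pictures are saved under pics/ and viewed, at most 10 in all, crops included, and the job is handed in when it is done.

Besides the shell and the picture viewer there is one more tool, called after "Emit:" by a JSON object that holds its "op" and its "data". play_rows: Moves the arm, as the interface text tells. Its arguments: {"type":"object","properties":{"steps":{"type":"array"},"jaw":{"type":"number"},"grip_force":{"type":"number"}},"required":["steps"]}

```bash
mkdir -p pics; cat > h.py <<'E'
import numpy as np, cv2
from scipy.spatial.transform import Rotation as Ro
from workcell import bot
def ray(c,u,v):
    d=np.linalg.inv(c["mtx"])@[u,v,1]; R=np.array(c["R"]); return -R.T@np.array(c["t"]), R.T@d
def onz(c,u,v,z):
    o,d=ray(c,u,v); return o+d*(z-o[2])/d[2]
def proj(c,X):
    p=np.array(c["mtx"])@(np.array(c["R"])@np.array(X)+np.array(c["t"])); return p[:2]/p[2]
E
python3 - <<'E'
from h import *
for n in("scene","top"):
    c=bot.read_camera(n); cv2.imwrite(f"pics/{n}0.png",c["pixels"]); print(n,ray(c,320,200))
s=bot.read_state(); print(s)
E
```

```text
scene (array([-0.02693375,  1.26193717,  0.75813919]), array([ 0.41652989, -0.76665963, -0.4889216 ]))
top (array([0.47746146, 0.16330791, 1.38725098]), array([ 0.04547783, -0.02037048, -0.99881085]))
{'time': 0.1, 'q': array([ 1.26910277e+00,  2.64707489e-01,  1.60525172e+00, -7.16941989e-06,
        1.27369314e+00, -3.68889498e-02]), 'joint_vel': array([-0.0014138 , -0.00407453, -0.00364883, -0.00030216, -0.00099758,
       -0.00048495]), 'joint_torque': array([-2.06367558e-04, -5.16717911e+01, -3.68587518e+01, -1.33680073e-04,
        6.46358239e-03, -2.19690911e-06]), 'tool_pos': array([0.17647105, 0.65087129, 0.24705877]), 'tcp_rot': array([-0.41469146, -3.11375775,  0.00319058]), 'wrist_force': array([-0.63843892, -0.0798069 , -0.62037916]), 'torque': array([ 0.01701875, -0.00042995, -0.03986332]), 'grip_force': 0.0, 'width': 1.0004564303495118}
```

View pics/top0.png

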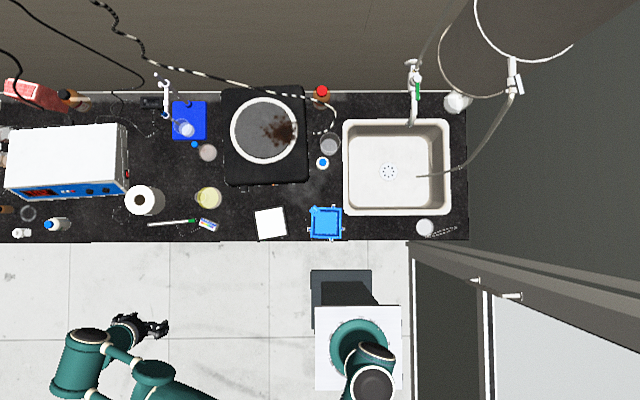

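View pics/scene0.png

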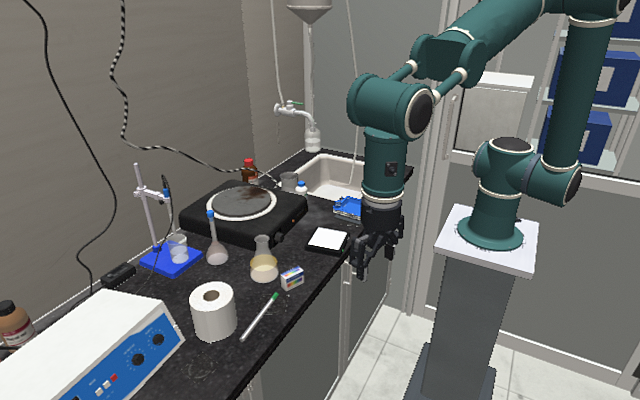

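The top view shows the blue tray at about (326,222), the white panel at (270,223), the bottle cap at (322,162), the flask at (207,197) and the dish near (425,227). In the scene view the tray is partly hidden by the arm, at about (348,207). I'll zoom in and measure.

```bash
python3 - <<'E'
from h import *
c=bot.read_camera("top"); im=c["pixels"]
crop=cv2.resize(im[140:250,230:450],None,fx=3.6,fy=3.6,interpolation=cv2.INTER_CUBIC); cv2.imwrite("pics/crop1.png",crop)
hsv=cv2.cvtColor(im,cv2.COLOR_BGR2HSV)
m=cv2.inRange(hsv,(95,100,80),(125,255,255)); m[:195]=0; m[245:]=0; m[:,:300]=0; m[:,352:]=0
k=max(cv2.findContours(m,0,1)[0],key=cv2.contourArea); r=cv2.minAreaRect(k); print(r, [onz(c,*p,.044).round(4) for p in cv2.boxPoints(r)], onz(c,*r[0],.044))
w=cv2.inRange(im,(215,215,215),(255,255,255)); w[:,:250]=0;w[:,295:]=0;w[:200]=0;w[242:]=0
k=max(cv2.findContours(w,0,1)[0],key=cv2.contourArea); r=cv2.minAreaRect(k); print(r,[onz(c,*p,.024).round(4) for p in cv2.boxPoints(r)], onz(c,*r[0],.024))
for n,p,z in(("bottle",(322,162),.092),("flask",(207,197),.05),("dish",(425,227),.015)): print(n,onz(c,*p,z))
E
```

```text
((325.5, 222.0), (34.0, 33.0), 90.0) [array([0.5209, 0.1756, 0.044 ]), array([0.5201, 0.0569, 0.044 ]), array([0.3984, 0.0582, 0.044 ]), array([0.3993, 0.1763, 0.044 ])] [0.45953447 0.11676553 0.044     ]
((270.0279846191406, 222.9039764404297), (27.906131744384766, 27.637802124023438), 79.69515228271484) [array([0.4987, 0.3761, 0.024 ]), array([0.516 , 0.2773, 0.024 ]), array([0.4162, 0.2594, 0.024 ]), array([0.3991, 0.3579, 0.024 ])] [0.4574021  0.31766175 0.024     ]
bottle [0.66897887 0.12895112 0.092     ]
flask [0.55162378 0.53931216 0.05      ]
dish [ 0.43826708 -0.24952373  0.015     ]
```

View pics/crop1.png

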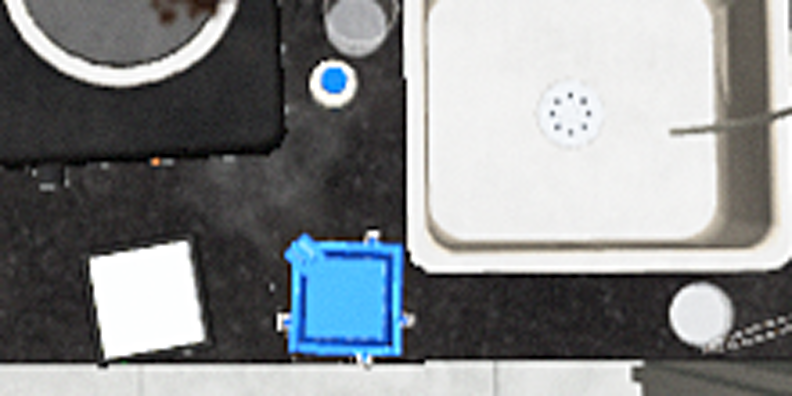

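The crop shows the tray almost square to the world, with its tab at the upper left (towards +x+y, crop 300,245) and the ears where the description puts them. The panel centre is at (0.457, 0.318). The tab should be near (0.50, 0.16). I'll move above it with tool y along the −45° diagonal.

Emit:
{"op": "play_rows", "data": {"steps": [-0.044,-0.039,0,0.18,-0.089,-0.078,0,0.36,-0.133,-0.116,0,0.54,-0.177,-0.155,0,0.72,-0.222,-0.194,0,0.9,-0.266,-0.233,0,1.08,-0.31,-0.272,0,1.26,-0.354,-0.31,0,1.44,-0.4,-0.349,0,1.62,-0.443,-0.388,0,1.8], "jaw": 110, "grip_force": 25}}

```text
time: 1.4
tool_pos: [0.5034, 0.1592, 0.2482]
tcp_rot: [-2.702, -1.603, -0.0]
wrist_force: [0.7, 0.6, -0.1]
width: 0.57
grip_force: 0.0
```

Emit:
{"op": "play_rows", "data": {"steps": [0,0,0,0.15,0,0,0,0.29,0,0,0,0.29,0,0,0,0.29]}}

```text
time: 1.9
tool_pos: [0.5025, 0.1612, 0.2481]
tcp_rot: [-2.9, -1.208, 0.0]
wrist_force: [-0.1, -0.2, 0.3]
width: 0.568
grip_force: 0.0
```

```bash
python3 - <<'E'
from h import *
for n in("wrist","top"):
    c=bot.read_camera(n); im=c["pixels"]; cv2.imwrite(f"pics/{n}1.png",im)
    print(n,ray(c,320,200))
    if n=="wrist": np.savez("w1.npz",**c); print(proj(c,[.503,.16,.07]))
s=bot.read_state(); R=Ro.from_rotvec(s["tcp_rot"]).as_matrix(); print(s["time"],s["tool_pos"],R.round(3).tolist(),s["q"].round(2),s["width"])
E
```

```text
wrist (array([0.55703593, 0.21636714, 0.37299887]), array([-0.2218934 , -0.21436112, -0.9512578 ]))
[322.97971927 183.04654645]
top (array([0.47746146, 0.16330791, 1.38725098]), array([ 0.04547783, -0.02037048, -0.99881085]))
2.0 [0.50248399 0.1613103  0.24820462] [[0.705, 0.71, -0.0], [0.71, -0.705, -0.0], [-0.0, -0.0, -1.0]] [ 0.26 -0.02  1.92 -0.    1.24  1.05] 0.5714938149413579
```

View pics/wrist1.png

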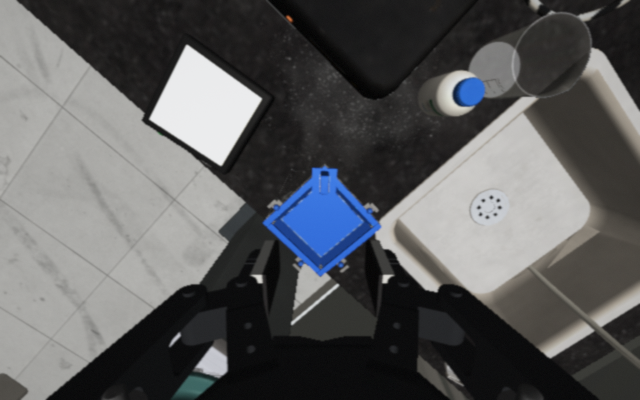

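The wrist view shows the tray as a diamond with its tab at (324,180), its side corners at (264,222) and (380,224), and its far corner at (320,275). The panel is at (210,100) and the bottle cap at (468,92). Next I'll measure the corners.

```bash
python3 - <<'E'
from h import *
c=dict(np.load("w1.npz")); im=c["pixels"]
hsv=cv2.cvtColor(im,cv2.COLOR_BGR2HSV)
m=cv2.inRange(hsv,(95,110,50),(130,255,255)); m[:,:240]=0; m[:,400:]=0; m[:150]=0; m[285:]=0
k=max(cv2.findContours(m,0,1)[0],key=cv2.contourArea)[:,0,:]
for n,i in(("L",k[:,0].argmin()),("R",k[:,0].argmax()),("far",k[:,1].argmax())):
    print(n,k[i],onz(c,*k[i],.044).round(4))
# rim edges by line fit: lower-left, lower-right, upper edges away from tab/ears (residual-trimmed)
def line(A,B):
    A=np.array(A,float);B=np.array(B,float);d=(B-A)/np.linalg.norm(B-A);n=np.array([-d[1],d[0]])
    q=k[(abs((k-A)@n)<4)&((k-A)@d>8)&((k-A)@d<np.linalg.norm(B-A)-8)]
    P=np.array([onz(c,*x,.044)[:2] for x in q]); v=cv2.fitLine(P.astype(np.float32),cv2.DIST_HUBER,0,.01,.0001).ravel(); return v
L=k[k[:,0].argmin()];Rr=k[k[:,0].argmax()];F=k[k[:,1].argmax()]
for n,a,b in(("-x?",L,F),("-y?",F,Rr),("top L",L,(312,182)),("top R",(336,182),Rr)):
    v=line(a,b); print(n,v.round(4),np.degrees(np.arctan2(v[1],v[0])).round(2))
for y in range(164,200,2):
    r=np.where(m[y])[0]; print(y,r.min(),r.max(),(r.min()+r.max())/2,onz(c,(r.min()+r.max())/2,y,.07)[:2].round(4))
cv2.imwrite("pics/crop2.png",cv2.resize(im[155:290,245:400],None,fx=4,fy=4,interpolation=cv2.INTER_CUBIC))
E
```

```text
L [262 221] [0.4074 0.1747 0.044 ]
R [380 227] [0.5094 0.0615 0.044 ]
far [319 275] [0.4029 0.0666 0.044 ]
-x? [0.0177 0.9998 0.4034 0.1204] 88.99
-y? [ 0.9993 -0.0387  0.4458  0.0617] -2.22
top L [ 0.999  -0.0449  0.448   0.1722] -2.58
top R [0.0361 0.9993 0.5131 0.1038] 87.93Traceback (most recent call last):
  File "<stdin>", line 17, in <module>
    return umr_minimum(a, axis, None, out, keepdims, initial, where)
ValueError: zero-size array to reduction operation minimum which has no identity
```

Yaw is about −2°, the rim measures 110 mm as it should, and the centre is at (0.458, 0.117). That puts the tab at about (0.5025, 0.1585). I'll check the tab's own pixels.

```bash
python3 - <<'E'
from h import *
c=dict(np.load("w1.npz")); im=c["pixels"]
hsv=cv2.cvtColor(im,cv2.COLOR_BGR2HSV)
m=cv2.inRange(hsv,(95,110,50),(130,255,255)); m[:,:240]=0; m[:,400:]=0; m[:150]=0; m[285:]=0
for y in range(164,196,3):
    r=np.where(m[y])[0]
    if len(r): print(y,r.min(),r.max(),onz(c,(r.min()+r.max())/2,y,.07)[:2].round(4))
t=np.radians(43);e=np.array([np.cos(t),np.sin(t)]);f=np.array([-e[1],e[0]])
for a in(-.011,.011):
  for b in(-.005,.005): print(a,b,proj(c,[*(np.array([.5025,.1585])+a*e+b*f),.07]).round(1))
cv2.imwrite("pics/crop2.png",cv2.resize(im[155:290,245:400],None,fx=4,fy=4,interpolation=cv2.INTER_CUBIC))
E
```

```text
167 312 326 [0.5128 0.1762]
170 311 337 [0.5144 0.1699]
173 311 337 [0.512  0.1674]
176 311 337 [0.5096 0.165 ]
179 309 337 [0.5063 0.1633]
182 306 340 [0.5039 0.1609]
185 303 343 [0.5014 0.1584]
188 299 346 [0.4985 0.1563]
191 296 349 [0.496  0.1537]
194 293 351 [0.4931 0.1516]
-0.011 -0.005 [327.6 193.7]
-0.011 0.005 [318.9 193.4]
0.011 -0.005 [328.4 174.9]
0.011 0.005 [319.5 174.6]
```

View pics/crop2.png

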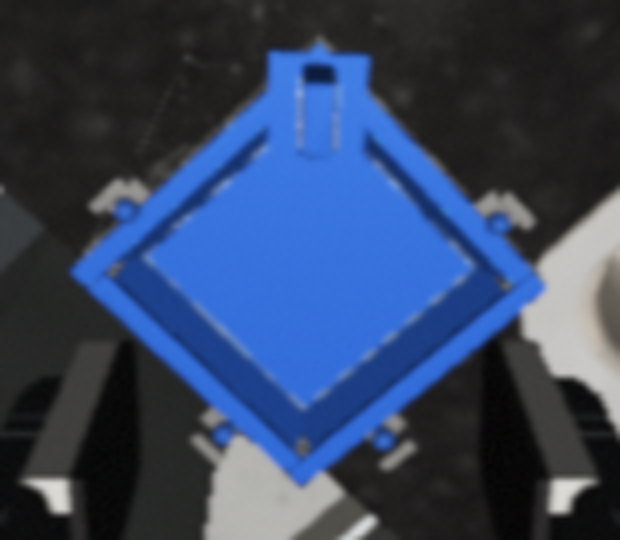

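The tab's pixels, (319.5–329.5, 175–194), match the prediction to within 1 px. Descending to the tab; I'll grip a little high (TCP 67 mm) so the fingertips clear the corner plate as it tilts.

Emit:
{"op": "play_rows", "data": {"steps": [-0.002,0.003,0.04,0.038,-0.002,0.003,0.08,0.038,-0.002,0.003,0.115,0.038,-0.002,0.003,0.14,0.038,-0.002,0.003,0.16,0.038,-0.002,0.003,0.172,0.038,-0.002,0.003,0.181,0.038,-0.002,0.003,0.181,0.038]}}

```text
time: 3.0
tool_pos: [0.5032, 0.1576, 0.067]
tcp_rot: [-2.924, -1.149, 0.001]
wrist_force: [-0.2, -0.9, -0.2]
width: 0.571
grip_force: 0.0
```

Emit:
{"op": "play_rows", "data": {"steps": [0,0,0,0,0,0,0,0,0,0,0,0,0,0,0,0,0,0,0,0,0,0,0,0], "jaw": 255, "grip_force": 25}}

```text
time: 3.75
tool_pos: [0.504, 0.1578, 0.0681]
tcp_rot: [2.924, 1.149, 0.002]
wrist_force: [-0.6, 1.1, 6.4]
width: 0.111
grip_force: 27.0
```

```bash
python3 - <<'E'
from h import *
c=bot.read_camera("wrist"); im=c["pixels"]; cv2.imwrite("pics/wrist2.png",im)
s=bot.read_state(); print(s["time"],s["tool_pos"],s["tcp_rot"],s["wrist_force"],s["torque"],s["width"],s["grip_force"])
E
```

```text
3.8 [0.50407027 0.15775076 0.06816021] [2.92392641e+00 1.14882408e+00 2.27772721e-03] [-0.73507126 -0.02422761  5.20226188] [ 0.07199164  0.14934837 -0.05960674] 0.11153900890418783 27.050046622753143
```

View pics/wrist2.png

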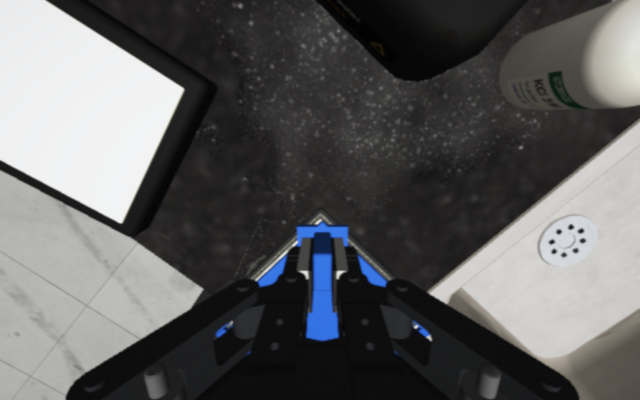

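The tab is gripped: the opening is about 9.5 mm, and the wrist view shows the pads on both sides of the tab at (322,260). Now I'll raise it along an arc round the far corner, to 10° first.

Emit:
{"op": "play_rows", "data": {"steps": [-0.0005,0,-0.0024,0,-0.0011,0,-0.0047,0,-0.0017,0,-0.0071,0,-0.0024,0,-0.0094,0,-0.003,0,-0.0117,0,-0.0038,0,-0.014,0,-0.0046,0,-0.0163,0,-0.0054,0,-0.0186,0,-0.0062,0,-0.0209,0,-0.0071,0,-0.0231,0]}}

```text
time: 5.05
tool_pos: [0.4995, 0.1533, 0.0915]
tcp_rot: [-2.924, -1.148, -0.005]
wrist_force: [2.5, 5.0, -1.4]
width: 0.109
grip_force: 26.0
```

```bash
python3 - <<'E'
from h import *
W=cv2.cvtColor
a=bot.read_camera("top")["pixels"][190:250,295:360]; b=bot.read_camera("scene")["pixels"][170:260,300:420]
cv2.imwrite("pics/tilt10.png",np.hstack([cv2.resize(a,(380,360),interpolation=2),cv2.resize(b,(420,360),interpolation=2)]))
s=bot.read_state(); print(s["time"],s["tool_pos"],s["wrist_force"],s["torque"],s["width"],s["grip_force"])
E
```

```text
5.15 [0.49957326 0.15341426 0.09175787] [ 2.39432692  5.02970836 -0.36563615] [ 0.95519873 -0.61730966 -0.12210262] 0.10489704729384171 26.09061598777771
```

View pics/tilt10.png

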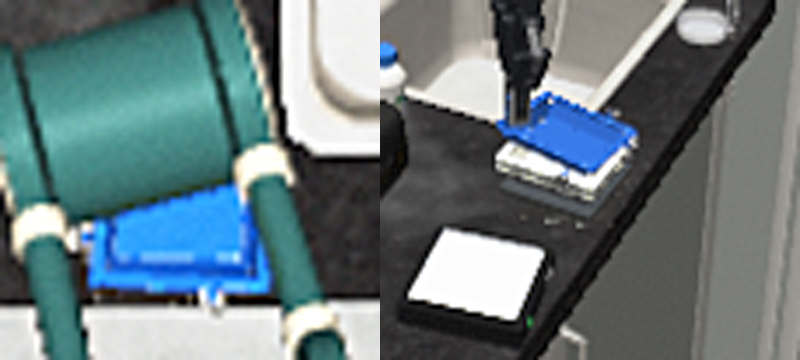

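At time 5.15 the tray is visibly tilted about 10° with its far corner still in the stack, and the lower trays are in place. There is about 5 N of inward drag, so I'll ease the inward motion and continue.

Emit:
{"op": "play_rows", "data": {"steps": [0.001,0,-0.0022,0,0.0005,0,-0.0045,0,-0.0005,0,-0.0067,0,-0.0015,0,-0.0089,0,-0.0025,0,-0.0111,0,-0.0025,0,-0.0111,0]}}

```text
time: 5.9
tool_pos: [0.4958, 0.1505, 0.1012]
tcp_rot: [2.924, 1.149, -0.002]
wrist_force: [-0.3, 0.1, -0.7]
width: 0.111
grip_force: 25.9
```

```bash
python3 - <<'E'
from h import *
c=bot.read_camera("scene"); im=c["pixels"]; np.savez("s15.npz",**c)
hsv=cv2.cvtColor(im,cv2.COLOR_BGR2HSV)
for n,X in(("R0",[.509,.0615,.044]),("far0",[.4029,.0666,.044]),("L0",[.407,.1747,.044]),("L tilt15",[.407-.0,.1747,.044+.02])): print(n,proj(c,X).round(1))
m=cv2.inRange(hsv,(95,110,50),(130,255,255)); m[:,:325]=0; m[:,400:]=0; m[:180]=0; m[235:]=0
k=max(cv2.findContours(m,0,1)[0],key=cv2.contourArea)[:,0,:]
for i in(k[:,0].argmin(),k[:,0].argmax(),k[:,1].argmin(),k[:,1].argmax()): print(k[i])
s=bot.read_state(); print(s["time"],s["tool_pos"],s["wrist_force"],s["torque"],s["width"],s["grip_force"])
cv2.imwrite("pics/tilt15.png",cv2.resize(im[180:240,320:400],None,fx=8,fy=8,interpolation=2))
E
```

```text
R0 [347.1 195.2]
far0 [372.8 202.4]
L0 [360.  215.7]
L tilt15 [360.2 210.8]
[335 197]
[374 201]
[348 191]
[359 210]
5.95 [0.49588712 0.150572   0.10119213] [-0.24256049  1.05402954 -0.92393587] [0.02059467 0.00760113 0.02535306] 0.11126690325540183 25.912348330020905
```

View pics/tilt15.png

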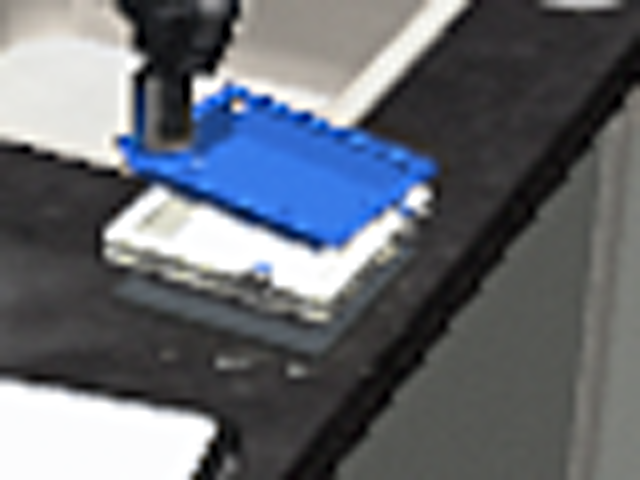

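At 15° the force is near zero, the far corner is still in the stack at (374,201), and the side corner at (359,210) has risen about 22 mm. On to about 22°.

Emit:
{"op": "play_rows", "data": {"steps": [-0.001,0,-0.0022,0,-0.002,0,-0.0044,0,-0.0032,0,-0.0065,0,-0.0045,0,-0.0086,0,-0.0058,0,-0.0107,0,-0.007,0,-0.0128,0,-0.0083,0,-0.015,0,-0.0083,0,-0.015,0]}}

```text
time: 6.95
tool_pos: [0.4904, 0.1453, 0.1168]
tcp_rot: [2.924, 1.149, 0.001]
wrist_force: [0.3, -0.3, -1.4]
width: 0.113
grip_force: 25.9
```

```bash
python3 - <<'E'
from h import *
c=bot.read_camera("scene"); im=c["pixels"]
hsv=cv2.cvtColor(im,cv2.COLOR_BGR2HSV)
m=cv2.inRange(hsv,(95,110,50),(130,255,255)); m[:,:325]=0; m[:,400:]=0; m[:175]=0; m[235:]=0
k=max(cv2.findContours(m,0,1)[0],key=cv2.contourArea)[:,0,:]
for i in(k[:,0].argmin(),k[:,0].argmax(),k[:,1].argmin(),k[:,1].argmax()): print(k[i])
s=bot.read_state(); print(s["time"],s["tool_pos"],s["wrist_force"],s["torque"],s["width"],s["grip_force"])
cv2.imwrite("pics/tilt22.png",cv2.resize(im[180:240,320:400],None,fx=8,fy=8,interpolation=2))
E
```

```text
[337 193]
[376 197]
[349 187]
[361 206]
7.0 [0.49029703 0.14532558 0.11659883] [ 0.12273384  0.0208745  -1.47410573] [ 0.09900067 -0.03862776  0.02721807] 0.10420250092528169 25.90471476316452
```

All corners rose together, so the tray came free at about 16° and moved rigidly with the grip. I'll lift it out and carry it over the panel.

Emit:
{"op": "play_rows", "data": {"steps": [0,0,-0.005,0,0,0,-0.015,0,0,0,-0.03,0,0,0,-0.05,0,0,0,-0.07,0,0,0,-0.08,0,0,0,-0.085,0]}}

```text
time: 7.88
tool_pos: [0.4907, 0.1454, 0.2026]
tcp_rot: [2.924, 1.149, 0.002]
wrist_force: [-0.6, -0.1, -1.4]
width: 0.112
grip_force: 25.9
```

Emit:
{"op": "play_rows", "data": {"steps": [0.005,-0.005,0,0,0.018,-0.019,0,0,0.036,-0.038,0,0,0.055,-0.059,0,0,0.074,-0.079,0,0,0.092,-0.098,0,0,0.11,-0.117,0,0,0.125,-0.133,0,0,0.134,-0.143,0,0,0.138,-0.147,0,0]}}

```text
time: 9.12
tool_pos: [0.491, 0.3477, 0.2011]
tcp_rot: [2.923, 1.15, -0.001]
wrist_force: [-0.1, -0.2, -1.5]
width: 0.11
grip_force: 25.9
```

```bash
python3 - <<'E'
from h import *
c=bot.read_camera("scene"); im=c["pixels"]
a=cv2.resize(im[120:280,250:450],None,fx=4,fy=3.7,interpolation=2); cv2.imwrite("pics/over.png",a)
s=bot.read_state(); print(s["time"],s["tool_pos"],s["tcp_rot"],s["wrist_force"],s["torque"],s["width"],s["grip_force"])
E
```

```text
9.175 [0.49115661 0.34790052 0.20124703] [-2.92348660e+00 -1.14972141e+00  3.31396219e-04] [ 1.08659632 -0.1484281  -0.98443483] [ 0.05920494 -0.02700915 -0.00434751] 0.10907681588903868 25.896251499652863
```

View pics/over.png

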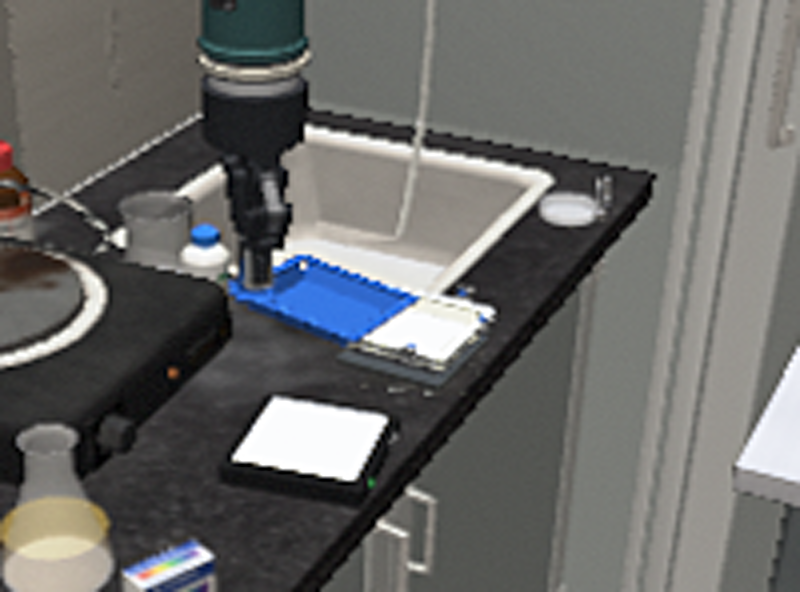

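The tray is held tilted over the panel area, and the stack, bottle, flask and dish are undisturbed. The tool can't tilt, so I'll level the tray by rolling it in the pads, floor against the fixed panel.

Emit:
{"op": "play_rows", "data": {"steps": [0,0,0.01,0,0,0,0.03,0,0,0,0.05,0,0,0,0.07,0,0,0,0.085,0,0,0,0.092,0,0,0,0.096,0,0,0,0.096,0], "grip_force": 20}}

```text
time: 10.18
tool_pos: [0.4915, 0.3471, 0.1057]
tcp_rot: [-2.924, -1.149, -0.001]
wrist_force: [0.9, -0.6, -0.6]
width: 0.111
grip_force: 25.9
```

```bash
python3 - <<'E'
from h import *
c=bot.read_camera("scene"); im=c["pixels"]
hsv=cv2.cvtColor(im,cv2.COLOR_BGR2HSV)
m=cv2.inRange(hsv,(95,110,50),(130,255,255)); m[:,:290]=0; m[:,400:]=0; m[:195]=0; m[260:]=0
k=max(cv2.findContours(m,0,1)[0],key=cv2.contourArea)[:,0,:]
for i in(k[:,0].argmin(),k[:,0].argmax(),k[:,1].argmin(),k[:,1].argmax()): print(k[i])
cv2.imwrite("pics/down.png",cv2.resize(im[180:270,280:400],None,fx=6,fy=6,interpolation=2))
s=bot.read_state(); print(s["time"],s["tool_pos"],s["wrist_force"],s["torque"],s["grip_force"])
E
```

```text
[308 222]
[353 226]
[324 213]
[335 238]
10.225 [0.49172897 0.34727271 0.10610056] [ 0.38191667  0.46917729 -0.32445474] [ 0.08220682 -0.04098298  0.0085145 ] 25.89106947183609
```

View pics/down.png

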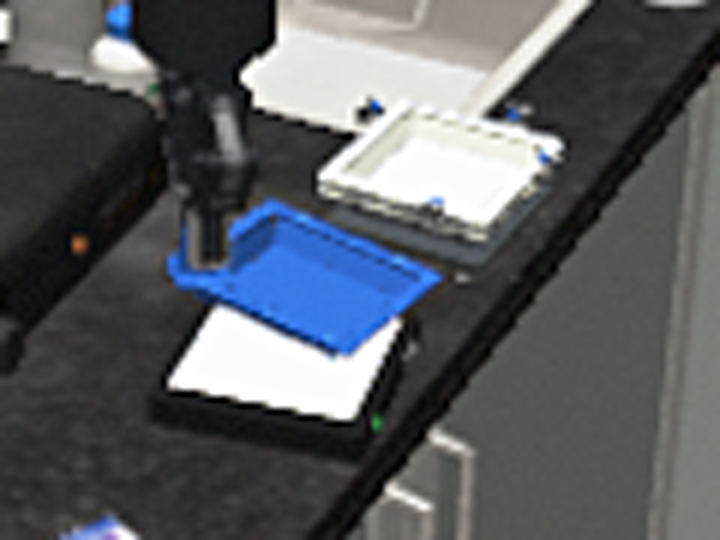

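The tray hangs about 16° tilted just over the panel with its far corner inside the panel's outline, and the stack stands with its four ears. Now I'll lower it along the arc and watch the force.

Emit:
{"op": "play_rows", "data": {"steps": [0.0005,0,0.003,0,0.001,0,0.006,0,0.0027,0,0.0096,0,0.004,0,0.0116,0,0.0052,0,0.0137,0,0.0064,0,0.0158,0,0.0076,0,0.018,0,0.0076,0,0.018,0]}}

```text
time: 11.22
tool_pos: [0.4968, 0.3521, 0.0872]
tcp_rot: [2.924, 1.149, -0.001]
wrist_force: [-0.1, -0.1, -0.5]
width: 0.109
grip_force: 25.9
```

```bash
cat > chk.py <<'E'
from h import *
c=bot.read_camera("scene"); im=c["pixels"]
hsv=cv2.cvtColor(im,cv2.COLOR_BGR2HSV)
m=cv2.inRange(hsv,(95,110,50),(130,255,255)); m[:,:290]=0; m[:,400:]=0; m[:150]=0; m[260:]=0
k=max(cv2.findContours(m,0,1)[0],key=cv2.contourArea)[:,0,:]
print([k[i].tolist() for i in(k[:,0].argmin(),k[:,0].argmax(),k[:,1].argmin(),k[:,1].argmax())])
s=bot.read_state(); print(s["time"],s["tool_pos"],s["wrist_force"],s["torque"],s["width"],s["grip_force"])
# predicted corners of a level tray held as at the grasp (rim top, offsets from TCP)
p=s["tool_pos"]; t=np.radians(-2); R=np.array([[np.cos(t),-np.sin(t)],[np.sin(t),np.cos(t)]])
for n,a in(("L(-x+y)",(-.055,.055)),("far",(-.055,-.055)),("R(+x-y)",(.055,-.055))):
    print(n,proj(c,[*(p[:2]-[.046,.0408]+R@a),p[2]-.024]).round(1))
E
python3 chk.py
```

```text
[[305, 228], [351, 231], [322, 218], [332, 243]]
11.275 [0.49682789 0.35209418 0.08736324] [ 0.49917045 -0.47062063 -1.73140392] [ 0.02301348 -0.04851563  0.01553957] 0.10860203545969156 25.89866727590561
L(-x+y) [337.7 240.4]
far [353.7 223.5]
R(+x-y) [324.4 214.7]
```

```bash
cat > tilt.py <<'E'
from h import *
def tilt(c,tcp,far):
    # far rim corner: cut its ray with the vertical plane through the tab along the tray's diagonal (43 deg)
    e=np.array([np.cos(np.radians(43)),np.sin(np.radians(43)),0]); n=np.array([-e[1],e[0],0])
    o,d=ray(c,*far); X=o+d*((np.asarray(tcp)-o)@n)/(d@n)
    dd=(X-tcp)@e; dz=X[2]-tcp[2]
    # level: far rim top corner sits at diag -(61.5+77.8), z -24 mm from the TCP
    return X.round(4), round(dd,4), round(dz,4), np.degrees(np.arctan2(-dz,-dd)-np.arctan2(.024,.1393)).round(2), round(np.hypot(dd,dz),4)
E
cat > t.py <<'E'
from tilt import *
c15=dict(np.load("s15.npz")); c=bot.read_camera("scene")
print("15",tilt(c15,[.4958,.1505,.1012],(374.5,201)))
print("22",tilt(c15,[.4904,.1453,.1167],(376.5,197)))
print("down",tilt(c,[.4917,.3472,.1060],(353.5,226)))
print("now",tilt(c,[.4968,.3521,.0873],(351.5,231)))
E
python3 t.py
```

```text
15 (array([0.3989, 0.0602, 0.0476]), np.float64(-0.1324), np.float64(-0.0536), np.float64(12.24), np.float64(0.1429))
22 (array([0.3941, 0.0555, 0.0633]), np.float64(-0.1317), np.float64(-0.0534), np.float64(12.28), np.float64(0.1421))
down (array([0.3949, 0.2569, 0.0527]), np.float64(-0.1324), np.float64(-0.0533), np.float64(12.14), np.float64(0.1427))
now (array([0.3993, 0.2612, 0.0343]), np.float64(-0.1333), np.float64(-0.053), np.float64(11.92), np.float64(0.1434))
```

The readings agree: the tray was peeled to about 12° with its far corner down (rim at 47 mm against 44, within pixel error), and it still hangs at 12°. I'll continue the levelling arc.

Emit:
{"op": "play_rows", "data": {"steps": [0.0013,0,0.0021,0,0.0025,0,0.0042,0,0.0035,0,0.0063,0,0.0045,0,0.0084,0,0.0054,0,0.0105,0,0.0063,0,0.0126,0,0.0071,0,0.0147,0,0.0079,0,0.0168,0,0.0086,0,0.0189,0,0.0092,0,0.021,0]}}

```text
time: 12.58
tool_pos: [0.5042, 0.3589, 0.0668]
tcp_rot: [-2.924, -1.149, -0.002]
wrist_force: [2.1, 2.6, 2.8]
width: 0.111
grip_force: 26.7
```

```bash
python3 chk.py
```

```text
[[304, 233], [350, 230], [322, 220], [331, 246]]
12.625 [0.50410798 0.35877253 0.06649434] [1.77190629 3.13961049 2.46565422] [ 0.16891695 -0.08794175 -0.05792022] 0.11047654166176253 26.817847788333893
L(-x+y) [334.5 246.5]
far [350.6 229.3]
R(+x-y) [321.5 220.3]
```

The tray matches the level prediction to within a pixel. I'll press slightly to seat it flat, tighten the grip, and lift to 10 cm above the panel.

Emit:
{"op": "play_rows", "data": {"steps": [0,0,0.0008,0,0,0,0.0015,0,0,0,0.0015,0]}}

```text
time: 13.0
tool_pos: [0.5041, 0.3588, 0.0664]
tcp_rot: [-2.924, -1.149, -0.002]
wrist_force: [-0.3, 1.6, 8.9]
width: 0.111
grip_force: 27.5
```

Emit:
{"op": "play_rows", "data": {"steps": [0,0,0,0,0,0,0,0,0,0,0,0,0,0,0,0], "grip_force": 60}}

```text
time: 13.5
tool_pos: [0.5041, 0.3588, 0.0665]
tcp_rot: [-2.924, -1.149, -0.002]
wrist_force: [-0.9, 0.4, 10.1]
width: 0.101
grip_force: 61.9
```

Emit:
{"op": "play_rows", "data": {"steps": [0,0,-0.004,0,0,0,-0.012,0,0,0,-0.025,0,0,0,-0.04,0,0,0,-0.055,0,0,0,-0.07,0,0,0,-0.083,0,0,0,-0.094,0,0,0,-0.101,0,0,0,-0.102,0]}}

```text
time: 14.75
tool_pos: [0.5038, 0.3585, 0.1675]
tcp_rot: [-2.924, -1.149, -0.001]
wrist_force: [-0.5, -0.2, -1.0]
width: 0.102
grip_force: 60.5
```

```bash
python3 chk.py; python3 - <<'E'
from tilt import *
c=bot.read_camera("scene"); im=c["pixels"]; s=bot.read_state()
hsv=cv2.cvtColor(im,cv2.COLOR_BGR2HSV)
m=cv2.inRange(hsv,(95,110,50),(130,255,255)); m[:,:290]=0; m[:,400:]=0; m[:150]=0; m[260:]=0
k=max(cv2.findContours(m,0,1)[0],key=cv2.contourArea)[:,0,:]
f=k[k[:,0]==k[:,0].max()].mean(0); print(f,tilt(c,s["tool_pos"],(f[0]+.5,f[1])))
for n in("top","wrist"):
    c=bot.read_camera(n); hsv=cv2.cvtColor(c["pixels"],cv2.COLOR_BGR2HSV); np.savez(n+"_end.npz",**c)
E
```

```text
[[303, 206], [350, 204], [321, 195], [332, 220]]
14.8 [0.50360495 0.35841971 0.16713192] [ 0.42802322  0.10209827 -1.33980185] [ 0.07594598 -0.01180014 -0.00743891] 0.09871836597836409 60.53753972053528
L(-x+y) [335.2 218.6]
far [351.9 202.5]
R(+x-y) [321.7 194.2]
[350.  203.5] (array([0.4047, 0.2662, 0.1395]), np.float64(-0.1349), np.float64(-0.0272), np.float64(1.64), np.float64(0.1377))
```

```bash
python3 - <<'E'
from tilt import *
c=bot.read_camera("scene"); im=c["pixels"]; s=bot.read_state()
print("flat ref",tilt(c,[.5041,.3588,.0665],(350.5,230)))
hsv=cv2.cvtColor(im,cv2.COLOR_BGR2HSV)
m=cv2.inRange(hsv,(95,110,50),(130,255,255)); m[:,:290]=0; m[:,400:]=0; m[:150]=0; m[260:]=0
k=max(cv2.findContours(m,0,1)[0],key=cv2.contourArea)
print(cv2.approxPolyDP(k,2.5,True)[:,0].tolist())
print("x==max rows",k[k[:,0,0]>=349][:,0].tolist())
w=dict(np.load("wrist_end.npz")); hw=cv2.cvtColor(w["pixels"],cv2.COLOR_BGR2HSV); mw=cv2.inRange(hw,(95,110,50),(130,255,255))
for q in sorted(cv2.findContours(mw,0,2)[0],key=cv2.contourArea)[-4:]: print(cv2.contourArea(q),cv2.boundingRect(q))
print(s["tool_pos"],s["time"])
E
```

```text
flat ref (array([0.402 , 0.2636, 0.0388]), np.float64(-0.1396), np.float64(-0.0277), np.float64(1.46), np.float64(0.1423))
[[304, 210], [333, 220], [350, 203], [321, 196], [313, 202], [311, 209], [306, 209], [305, 205]]
x==max rows [[349, 205], [350, 204], [350, 203], [349, 203]]
186.5 (112, 66, 42, 61)
489.0 (256, 251, 34, 37)
505.0 (355, 251, 34, 37)
2964.5 (294, 220, 57, 122)
[0.50321453 0.35813928 0.16623531] 15.0
```

On the panel the same measure read 1.5°, and it now reads 1.6°, so the tray is level to within the measurement. Its floor is about 100 mm above the panel and its centre at (0.4575, 0.318), and the side corners look symmetric in the wrist view. I'll settle and hand in.

Emit:
{"op": "play_rows", "data": {"steps": [0,0,0,0,0,0,0,0,0,0,0,0,0,0,0,0]}}

```text
time: 15.5
tool_pos: [0.5036, 0.3584, 0.167]
tcp_rot: [2.924, 1.149, -0.0]
wrist_force: [-0.4, -0.0, -0.4]
width: 0.101
grip_force: 60.5
```

```bash
python3 chk.py && python3 -c "
from workcell import bot
print(bot.finish_job())"
```

```text
[[303, 207], [350, 204], [322, 195], [332, 220]]
15.55 [0.50359946 0.35839608 0.16700497] [ 0.22631413 -0.20583529 -0.27861523] [ 0.04759557 -0.04994497  0.01134668] 0.10201504222851203 60.53581953048706
L(-x+y) [335.2 218.6]
far [351.9 202.6]
R(+x-y) [321.7 194.2]
the job is handed in; nothing more can be done
None
```

Handed in at 15.6 s: the blue tray was peeled up by its tab to about 12° (far corner down to within about 4 mm by camera), levelled by briefly seating it on the light panel, and is now held level to within about 1–2° some 10 cm above the panel's centre; the stack, bottle, flask and dish looked undisturbed in the pictures.

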